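# Slide the lane plate under the holder's spring clip

### The job

Load the lane plate into the holder: with one fingertip press the clip's long thumb bar down and keep it down, and meanwhile push the plate by its upturned tab with the other fingertip, along the channel and under the lifted jaw, until it is fully home against the end stop. Then let the clip close on the plate and leave everything. Only push: the plate is never lifted or tipped, and the other things on the counter stay where they are.

Things in the scene. Friction and masses are not known exactly. Their poses are not given: they have to be found in the camera images.
- holder: Plate holder fixed on the counter, grey base 205 x 160 x 5 mm. Origin on the counter below the clip's pivot line; x = push direction, y left, z up. Base spans x -110..95, y -95..65 mm. The clip pivots on a line along x at y 0, z 22. Apart from the clip's bar nothing of it stands above 29 mm.
- stop (a point): Centre of the end stop's face, at holder x +80, y -50, z 7.5 mm, across the far end of the channel. The channel runs along x on the holder's right side: floor 5 mm above the counter, between two rails 5 mm high, inner faces at holder y -18.5 and -81.5 mm (the plate has 1.5 mm play each side). The stop bar is 10 mm high above the floor.
- clip (a joint): Spring clip, a rocker, in rad: 0 = shut and empty, grows as its thumb bar is pressed down, limit 0.40. The plate passes freely under the jaw above 0.2 (press to about 0.33); resting on the plate it reads about 0.14. Pressing takes about 6 to 12 N; it springs back when let go.
- clip_bar (a point): On the top face of the thumb bar, mid-length, 36 mm out from the pivot line; moves with the bar. The bar is a steel strip 4 mm thick on the holder's left side, x -100..+75, y +5..+58 mm. At joint 0 it slopes up outwards by 0.33 rad, outer edge about 41 mm above the counter; at 0.33 it is level, top 24 mm above the counter.
- jaw (a point): Middle of the lower edge of the clip's jaw, a blunt blade 40 mm long at holder x +35..+75, y about -30 mm; moves with the clip. Shut, it hangs 1 mm above the channel floor and blocks the plate; at joint 0.33 it is about 6 mm above the plate's top.
- plate_edge (a point): Middle of the lane plate's leading edge, half-way up its thickness; its x axis points the way it is pushed. Bare aluminium plate, loose, 0.14 to 0.26 kg, 70 long (x) x 60 wide x 5 mm thick, lying in the channel short of the jaw. Home when this point is at holder x +80 (at stop).
- plate_tab (a point): Middle of the rear outer face of the plate's upturned tab, where the finger pushes in +x: a wall 56 mm wide (y), 5 mm thick, on the plate's trailing end, its top 50 mm above the counter. This point is 30 mm above the counter and 70 mm behind the leading edge.
- trivet: Bystander: black cast-iron trivet, 170 mm across, 20 mm high; origin at centre of underside.
- ball_center (a point): Bystander: centre of a red rubber ball, 64 mm diameter, resting in the middle ring of the trivet.
- knob: Bystander: faceted glass door knob on a brass rose, 58 mm across, 56 mm high, beside the holder; origin at centre of underside.
- infuser: Bystander: stainless ball tea infuser with a wire loop, 57 mm across, 66 mm high, beside the holder; origin at centre of underside.
- tape: Bystander: roll of tape, 90 mm across, 48 mm high, lying beyond the holder's stop end; origin at centre of underside.
- carton: Bystander: small carton 110 x 90 x 70 mm; origin at centre of underside.
- plate: The lane plate itself; origin at the middle of its underside (see plate_edge and plate_tab).
Mind the look-alikes: they are no part of the job. Leave any purple or turquoise look-alike of the plate alone.

How it is judged:
By the outcome, as a careful person would: the job done as asked, in the order asked, and still so for the second after the job is handed in, with the robot touching nothing.
It also fails if it takes over 35 s, if anything falls off the work surface, if the arm or the gripper's body presses on something with over 40 N, if the wrist force passes 120 N, or if a joint passes its speed limit or range.

### The arm

A 6-joint arm with a two-finger parallel gripper is mounted at the origin on the work surface. World frame = base frame: x ahead of the robot, y to its left, z up, the work surface at z = 0. Lengths are in mm, angles in degrees, forces in N, time in s.
With the tool pointing down it reaches from about 300 to 850 mm from the base axis. Payload 4.2 kg.
Tool frame: the origin (TCP) lies on the mounting face of the last link; the fingertips stand 191 mm ahead of it and the grasp point (between the pads) lies 172 mm ahead of it; z points along the fingers, y is the direction in which the jaws open and shut (so a half turn about z gives the same grasp; the last joint's range is limited). The gripper opens to 91 mm and grips with 3 to 60 N. Pads are 32 mm wide; open, the fingers measure 118 mm over their backs; the gripper's body (76 mm by 178 mm) begins 60 mm behind the grasp point.
Start: joints at [70.932, 18.312, 89.639, -0, 72.044, -1.146], TCP at [176.938, 547.098, 404.776] pointing down, gripper open.
Joint ranges: [-177.97, 177.97], [-48.28, 115.42], [12.27, 149.76], [-77.06, 257.06], [2.81, 150.46], [-146.56, 146.56]. Speed limits (degrees/s): [147.25, 147.25, 180, 180, 180, 180].

### API

Orientations are given as [roll, pitch, yaw] about the fixed x, y, z axes, in that order (R = Rz(yaw) Ry(pitch) Rx(roll)).
In Python, from workcell import env gives the robot as it stands.
- The arm moves only by the shell command python3 -m handwheel 'ROWS' [FORCE]. ROWS is JSON, a list of rows, each an object with "gripper": the opening in per cent of the stroke, from 0 (shut) to 100 (fully open); "travel": the shift along the tool's x, y, z in m, a list of three; "twist": the turn about the tool's z in rad. In form: [{"gripper": gripper, "travel": [x, y, z], "twist": twist}, ...]. A call has 1 to 5 rows; each row shifts and turns the commanded pose from where the row before left it, along the tool's axes as they then stand; what a row does not reach is not made up. A row lasts 1/12 s, in which the tool goes at most 41.7 mm and 7.16 degrees, less where a joint would pass 70% of its speed; a pose out of reach is approached as far as the arm can. A call with a gripper value outside its range is refused whole. The fingers move at their own pace and stop on an object; FORCE is the grip in N (left out, the last holds). Time passes only in rows, so rows that do not move let the fingers close. It gives the time, the measured TCP pose, the force and the opening at its end, in the units of the state.
- env.state(): the state, without advancing time (a new reading comes with each control period).
- env.grab_frame(name): name is "side" or "top"; returns a dict with "frame" (384x512x3 uint8, red, green, blue), "intrinsics" (3x3 intrinsics, pixels), "extrinsics" (4x4, takes a point from camera to world coordinates). Camera axes: x right, y down, z forward; pixel columns grow to the right and rows downward; lengths in mm; the calibration is good to about 2 mm. A picture is of the moment at which its call begins. There is no depth.
- env.job_done(): hands the job in, once; it reports no verdict.
Trained networks look in the newest picture that a camera, given by its name, has taken for a name from the list of things; names that differ only in an ending like _2 or _b are one class to them, and where a whole thing is asked for, a point or a joint stands for the part that bears it (a point fixed in the world has none). Each returns a list of dicts, best first, with "confidence" (0 to 1); they miss things now and then, are a little off and sometimes report something else, mostly with a low value. They report only what shows in the picture. A call takes as long as a camera call. They do not tell look-alikes from the thing itself.
- env.trace(camera, thing): "pixels" (384x512 bool, what is visible of it) and "uv" ([column, row] in pixels, amid what is visible of it).
- env.pinpoint(camera, thing): "uv" ([column, row] in pixels: a listed point, or the origin of a listed thing).
The state is a dict: "time_s": time; "qpos": joint angles; "qvel": joint speeds; "effort": joint torques, N m; "ee_pos": TCP position; "ee_rot": TCP orientation; "force": force on the tool from outside, world axes, zero at the start; "torque": the same for the moment, N m; "gripper_width": finger opening in mm.
Only numpy, scipy, OpenCV 4.12 (cv2) and the standard library are available. Lean on these libraries where they do the work, as an engineer would, in place of code of your own. Each camera call takes 0.05 s, during which the arm holds its last target. There are 200 camera calls.

## Working session

There is one attempt and no reset: what is moved stays moved. The work goes in short steps, Python scripts to look and compute and a shell command to move; the robot and the scene stay as the last step left them, time stands still between calls to the robot, and variables do not carry over. Pictures are saved under pics/ and viewed, about 8 in all and at most 12, crops included, and the job is handed in when it is done.

```bash
mkdir -p pics
cat > h.py <<'E'
from workcell import env
import cv2, numpy as np
def snap(cam,fn=None):
    f=env.grab_frame(cam)
    if fn: cv2.imwrite('pics/'+fn,f['frame'][:,:,::-1])
    return f
def ray(f,uv):
    K=np.array(f['intrinsics']);T=np.array(f['extrinsics'])
    d=T[:3,:3]@np.linalg.inv(K)@np.array([uv[0],uv[1],1.]);return T[:3,3],d
def atz(f,uv,z):
    o,d=ray(f,uv);return o+d*(z-o[2])/d[2]
def tri(f1,u1,f2,u2):
    o1,d1=ray(f1,u1);o2,d2=ray(f2,u2);d1/=np.linalg.norm(d1);d2/=np.linalg.norm(d2)
    s=np.linalg.lstsq(np.c_[d1,-d2],o2-o1,rcond=None)[0]
    a=o1+d1*s[0];b=o2+d2*s[1];return (a+b)/2,np.linalg.norm(a-b)
def proj(f,p):
    K=np.array(f['intrinsics']);T=np.linalg.inv(np.array(f['extrinsics']))
    c=T[:3,:3]@np.array(p,float)+T[:3,3];u=K@c;return u[:2]/u[2]
E
python3 - <<'E'
from h import *
np.set_printoptions(precision=1,suppress=True)
F={c:snap(c,c+'0.png') for c in('top','side')}
a=np.hstack([F['top']['frame'],F['side']['frame']])
for c in F: print(c,np.array(F[c]['extrinsics'])[:3,3])
for n in ['holder','stop','clip_bar','jaw','plate_edge','plate_tab','plate','knob','infuser','tape','trivet','carton']:
    r={c:env.pinpoint(c,n) for c in F}
    print(n,{c:[(np.round(x['uv'],1).tolist(),round(x['confidence'],2)) for x in r[c][:3]] for c in F})
    if r['top'] and r['side']:
        print('   tri',*tri(F['top'],r['top'][0]['uv'],F['side'],r['side'][0]['uv']))
s=env.state();print(s)
E
```

```text
top [ 537.6  -14.2 1620.9]
side [385.2 695.1 802. ]
holder {'top': [([193.6, 199.5], 0.59), ([228.7, 203.6], 0.55)], 'side': [([255.3, 247.5], 0.89), ([266.8, 252.0], 0.29)]}
   tri [587.4 210.9 137.6] 30.749430577093275
stop {'top': [([231.7, 179.0], 0.85)], 'side': [([225.5, 234.7], 0.72), ([197.9, 259.0], 0.33), ([260.4, 246.7], 0.27)]}
   tri [689.2 101.2  10.7] 10.978740935711489
clip_bar {'top': [([222.7, 211.2], 0.72), ([250.0, 209.9], 0.21)], 'side': [([267.9, 253.9], 0.74), ([234.4, 372.4], 0.56), ([276.2, 227.8], 0.23)]}
   tri [568.6 128.7  19.5] 2.524903823838437
jaw {'top': [([228.9, 185.4], 0.96)], 'side': [([237.2, 239.7], 0.93)]}
   tri [660.  108.6  12.1] 1.1407102931329962
plate_edge {'top': [([238.6, 188.5], 0.79), ([300.4, 203.2], 0.74), ([252.1, 145.8], 0.59)], 'side': [([286.7, 184.0], 0.9), ([199.3, 205.7], 0.86), ([251.8, 232.5], 0.79)]}
   tri [596.7  56.2 189.2] 83.13110226700482
plate_tab {'top': [([285.4, 198.0], 0.72), ([246.8, 211.0], 0.61), ([236.3, 134.2], 0.53)], 'side': [([177.4, 208.8], 0.72), ([279.4, 191.5], 0.68), ([278.7, 229.9], 0.65)]}
   tri 
[... 593 characters left out ...]
ri [729.6 181.4  -8.8] 14.222556454308988
trivet {'top': [([230.7, 176.3], 0.7), ([146.7, 218.5], 0.66)], 'side': [([234.7, 373.6], 0.57)]}
   tri [ 728.5  150.8 -774.6] 84.21747107176989
carton {'top': [([388.7, 230.6], 0.69)], 'side': [([344.8, 132.2], 0.78), ([226.1, 235.8], 0.57)]}
   tri [ 504.1 -469.6   -4.3] 7.967081970676385
{'time_s': 1.3, 'qpos': array([70.9, 18.3, 89.6, -0. , 72. , -1.1]), 'qvel': array([-0. ,  0.1, -0. ,  0. ,  0. , -0.1]), 'effort': array([ -0. , -41.2, -23.2,   0.1,   0. ,   0. ]), 'ee_pos': array([176.9, 547.1, 404.8]), 'ee_rot': array([180. ,   0. , 162.1]), 'force': array([0.6, 0. , 0.2]), 'torque': array([ 0., -0.,  0.]), 'gripper_width': 91.57144026384188}
```

View pics/top0.png

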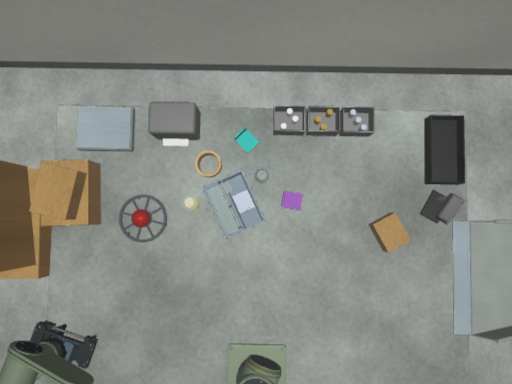

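View pics/side0.png

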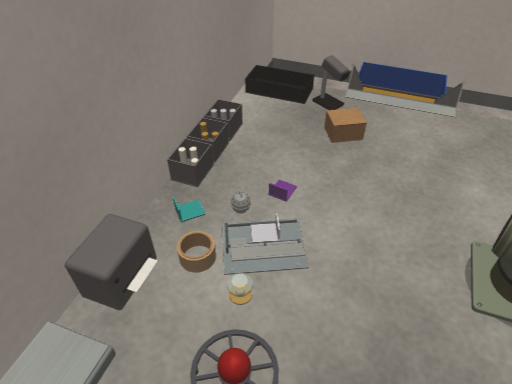

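The top view shows the grey holder at about (233,205). The bare plate sits in its right-hand channel at (243,202), and the tape is beyond the stop end at (208,163). Plate candidates are bare (243,202), purple (292,201) and turquoise (246,140), and I choose the bare one in the holder. The side view agrees, with the plate at (266,231).

Run:
```python
from h import *
from scipy.optimize import minimize, least_squares
np.set_printoptions(precision=1,suppress=True)
F={c:snap(c) for c in('top','side')}
C={'top':(190,155,285,250),'side':(210,200,320,285)}
M={}
for c in F:
    tr=env.trace(c,'holder'); print(c,[(np.round(t['uv'],1).tolist(),round(t['confidence'],2),int(t['pixels'].sum())) for t in tr])
    best=max([t for t in tr],key=lambda t:t['pixels'].sum()*t['confidence']); M[c]=best['pixels'].astype(np.uint8)
    for n in ('clip','plate','plate_tab'):
        for t in env.trace(c,n)[:3]: print('  ',c,n,np.round(t['uv'],1).tolist(),round(t['confidence'],2),int(t['pixels'].sum()))
# fit base outline: hull of model points vs. mask, IoU
P=[[x,y,z] for x in(-110,95) for y in(-95,65) for z in(0,5)]
P+=[[x,58-3,41] for x in(-100,75)]
def T(q,p):
    c,s=np.cos(q[2]),np.sin(q[2]);p=np.array(p,float)
    return np.c_[q[0]+c*p[:,0]-s*p[:,1],q[1]+s*p[:,0]+c*p[:,1],p[:,2]]
def cost(q,S=8):
    k=0
    for c in F:
        uv=np.array([proj(F[c],p) for p in T(q,P)])
        h=cv2.convexHull(((uv+.5)*S).astype(np.float32)).astype(np.int32)
        m=np.zeros((384*S//1,512*S),np.uint8);cv2.fillConvexPoly(m,h,1)
        m=cv2.resize(m.astype(np.float32),(512,384),interpolation=cv2.INTER_AREA)
        hm=M[c].astype(np.float32)
        k+=1-np.minimum(m,hm).sum()/np.maximum(m,hm).sum()
    return k
a=[]
for y0 in (.3,.45):
    r=minimize(cost,[605,95,y0],method='Nelder-Mead',options=dict(initial_simplex=[[605,95,y0],[625,95,y0],[605,115,y0],[605,95,y0+.15]],maxiter=120));print(r.x[:2],np.degrees(r.x[2]),r.fun);a.append(r)
q=min(a,key=lambda r:r.fun).x;np.save('q.npy',q)
out=[]
for c,(x0,y0,x1,y1) in C.items():
    s=6 if c=='top' else 6
    im=cv2.resize(F[c]['frame'][y0:y1,x0:x1,::-1],None,fx=s,fy=s,interpolation=cv2.INTER_CUBIC)
    for p in [[80,-50,7.5],[55,-30,6]]:
        u=proj(F[c],T(q,[p])[0]);cv2.circle(im,tuple(int(v) for v in((u+.5-[x0,y0])*s)),3,(0,0,255),-1)
    b=np.array([proj(F[c],p) for p in T(q,[[-110,-95,5],[95,-95,5],[95,65,5],[-110,65,5]])])
    cv2.polylines(im,[((b+.5-[x0,y0])*s).astype(int)],True,(0,255,255),1)
    cv2.imwrite('pics/crop_%s.png'%c,im)
```

```text
top [([229.0, 205.1], 0.88, 2120)]
   top clip [225.0, 204.9] 0.94 957
   top plate [245.4, 139.5] 0.85 359
   top plate [242.6, 202.6] 0.78 333
   top plate [293.6, 200.7] 0.78 302
   top plate_tab [246.1, 201.1] 0.72 333
   top plate_tab [292.1, 199.3] 0.62 330
   top plate_tab [241.5, 142.2] 0.6 319
side [([259.8, 249.8], 0.94, 3593)]
   side clip [265.1, 250.9] 0.63 1273
   side plate [268.4, 227.2] 0.89 585
   side plate [185.2, 213.2] 0.81 474
   side plate [284.3, 190.7] 0.63 395
   side plate_tab [267.0, 234.7] 0.87 530
   side plate_tab [284.9, 189.0] 0.75 452
   side plate_tab [187.3, 208.2] 0.55 459
[596.2 109.1] 25.369387714711706 0.32738786935806274
[596.2 109.2] 25.489750611335612 0.32737231254577637
```

View pics/crop_top.png

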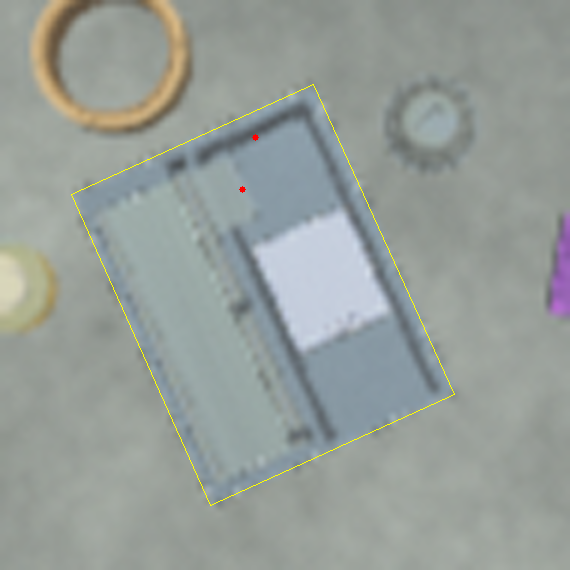

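View pics/crop_side.png

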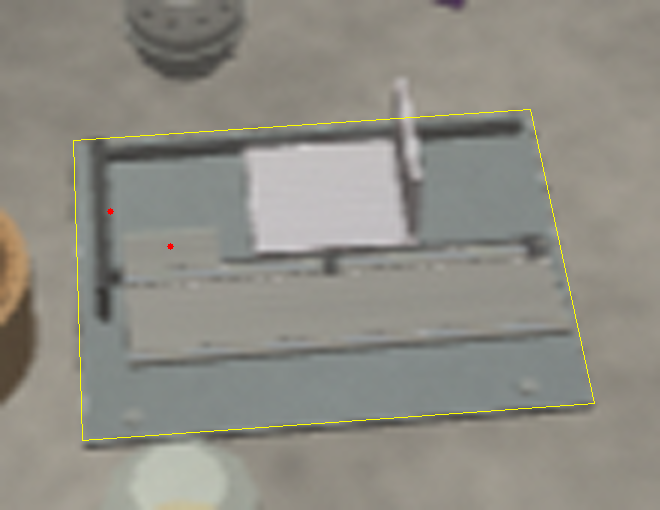

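The fit overlay matches the base well in both crops: stop at (255,137) in the top crop, plate edge at about (300,228), which is holder x ≈ +19, and tab rear at ≈ -51. The jaw triangulation agrees to 3 mm.

Plan:
- Set the tool yaw to 205.4°, so tool y = holder y and tool x = -push direction.
- Open the fingers to about 73 mm, so one fingertip is at y +36 on the bar and the other at y -50 behind the tab.

First I transit high.

```bash
R='r'
python3 -m handwheel '[{"gripper":79,"travel":[-0.0269,-0.0191,0],"twist":0},{"gripper":79,"travel":[-0.0269,-0.0191,0],"twist":0},{"gripper":79,"travel":[-0.0269,-0.0191,0],"twist":0},{"gripper":79,"travel":[-0.0269,-0.0191,0],"twist":0},{"gripper":79,"travel":[-0.0269,-0.0191,0],"twist":0}]' 20
python3 -m handwheel '[{"gripper":79,"travel":[-0.0269,-0.0191,0],"twist":0},{"gripper":79,"travel":[-0.0269,-0.0191,0],"twist":0},{"gripper":79,"travel":[-0.0269,-0.0191,0],"twist":0},{"gripper":79,"travel":[-0.0269,-0.0191,0],"twist":0},{"gripper":79,"travel":[-0.0269,-0.0191,0],"twist":0}]'
python3 -m handwheel '[{"gripper":79,"travel":[-0.0269,-0.0191,0],"twist":0},{"gripper":79,"travel":[-0.0269,-0.0191,0],"twist":0},{"gripper":79,"travel":[-0.0269,-0.0191,0],"twist":0},{"gripper":79,"travel":[-0.0269,-0.0191,0],"twist":0},{"gripper":79,"travel":[-0.0269,-0.0191,0],"twist":0}]'
python3 -m handwheel '[{"gripper":79,"travel":[-0.0269,-0.0191,0],"twist":0},{"gripper":79,"travel":[-0.0269,-0.0191,0],"twist":0},{"gripper":79,"travel":[-0.0269,-0.0191,0],"twist":0},{"gripper":79,"travel":[0,0,0],"twist":-0.108},{"gripper":79,"travel":[0,0,0],"twist":-0.108}]'
python3 -m handwheel '[{"gripper":79,"travel":[0,0,0],"twist":-0.108},{"gripper":79,"travel":[0,0,0],"twist":-0.108},{"gripper":79,"travel":[0,0,0],"twist":-0.108},{"gripper":79,"travel":[0,0,0],"twist":-0.108},{"gripper":79,"travel":[0,0,0],"twist":-0.108}]'
python3 -m handwheel '[{"gripper":79,"travel":[0,0,0],"twist":0}]'
cat >> h.py <<'E'
def st():
    s=env.state();q=np.load('q.npy');c,n=np.cos(q[2]),np.sin(q[2]);d=s['ee_pos'][:2]-q[:2]
    f=s['force']
    print('t %.2f holder xy %.1f %.1f tip z %.1f yaw-rel %.2f rp %s F(h) %.1f %.1f %.1f w %.1f'%(s['time_s'],c*d[0]+n*d[1],-n*d[0]+c*d[1],s['ee_pos'][2]-191,(s['ee_rot'][2]-np.degrees(q[2])-180)%360,np.round(s['ee_rot'][:2],1),c*f[0]+n*f[1],-n*f[0]+c*f[1],f[2],s['gripper_width']))
E
python3 -c "from h import *;st()"
```

```text
time_s: 2.22
ee_pos: [276.1, 413.6, 404.8]
ee_rot: [180.0, 0.0, 162.1]
force: [0.3, 0.6, 0.0]
gripper_width: 72.1
time_s: 2.63
ee_pos: [374.7, 281.1, 405.0]
ee_rot: [180.0, 0.0, 162.1]
force: [0.8, 1.0, 0.4]
gripper_width: 71.9
time_s: 3.05
ee_pos: [473.4, 148.8, 405.0]
ee_rot: [180.0, 0.0, 162.1]
force: [0.5, -0.6, 0.1]
gripper_width: 72.1
time_s: 3.47
ee_pos: [532.9, 69.3, 404.5]
ee_rot: [-180.0, -0.0, 174.6]
force: [0.0, 0.0, -1.1]
gripper_width: 72.3
time_s: 3.88
ee_pos: [531.9, 70.9, 404.8]
ee_rot: [180.0, 0.0, -154.3]
force: [-0.4, 0.4, -0.4]
gripper_width: 71.4
time_s: 3.97
ee_pos: [531.9, 70.9, 404.8]
ee_rot: [180.0, 0.0, -154.5]
force: [0.3, 0.0, 0.1]
gripper_width: 72.0
t 3.97 holder xy -74.5 -6.8 tip z 213.8 yaw-rel 360.00 rp [180.   0.] F(h) 0.3 -0.1 0.1 w 72.0
```

```bash
python3 -m handwheel '[{"gripper":79,"travel":[0,0,0.03],"twist":0},{"gripper":79,"travel":[0,0,0.03],"twist":0},{"gripper":79,"travel":[0,0,0.03],"twist":0},{"gripper":79,"travel":[0,0,0.03],"twist":0},{"gripper":79,"travel":[0,0,0.03],"twist":0}]'
python3 -m handwheel '[{"gripper":79,"travel":[0,0,0.003],"twist":0},{"gripper":79,"travel":[0,0,0],"twist":0}]'
python3 - <<'E'
from h import *
st()
a=[]
for c,(x0,y0,x1,y1) in {'top':(180,155,300,270),'side':(200,150,320,285)}.items():
    f=snap(c);a.append(cv2.resize(f['frame'][y0:y1,x0:x1,::-1],(400,int(400*(y1-y0)/(x1-x0)))))
h=max(i.shape[0] for i in a)
cv2.imwrite('pics/above.png',np.hstack([cv2.copyMakeBorder(i,0,h-i.shape[0],0,0,0) for i in a]))
E
```

```text
time_s: 4.38
ee_pos: [531.7, 71.0, 253.7]
ee_rot: [-180.0, 0.1, -154.8]
force: [0.2, -0.7, 0.3]
gripper_width: 71.9
time_s: 4.55
ee_pos: [531.5, 71.0, 250.5]
ee_rot: [179.9, -0.2, -154.7]
force: [-0.7, -1.1, 0.6]
gripper_width: 72.4
t 4.55 holder xy -74.8 -6.6 tip z 59.5 yaw-rel 359.80 rp [179.9  -0.2] F(h) -1.1 -0.7 0.6 w 72.4
```

View pics/above.png

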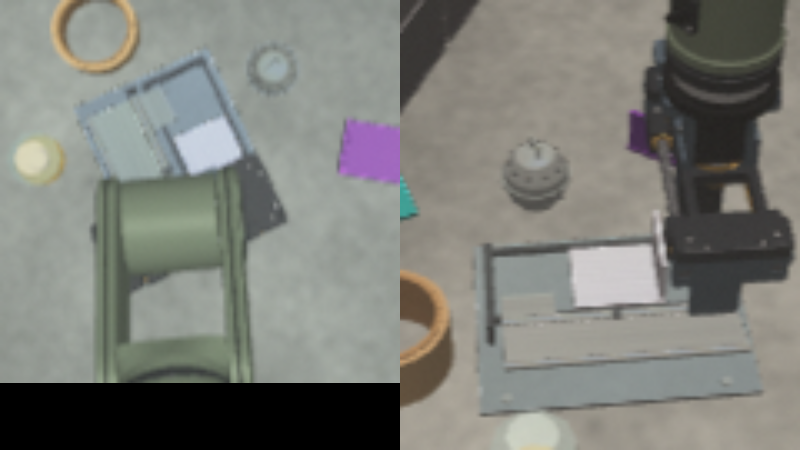

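The side half shows the left finger above the right end of the bar at (715,300). The tab at (660,240) is ahead of the hidden far finger, with a gap. Next I press in stages.

```bash
python3 -m handwheel '[{"gripper":79,"travel":[0,0,0.006],"twist":0},{"gripper":79,"travel":[0,0,0.006],"twist":0},{"gripper":79,"travel":[0,0,0.006],"twist":0},{"gripper":79,"travel":[0,0,0.004],"twist":0}]'
python3 -c "from h import *;st()"
python3 -m handwheel '[{"gripper":79,"travel":[0,0,0.003],"twist":0},{"gripper":79,"travel":[0,0,0.003],"twist":0},{"gripper":79,"travel":[0,0,0],"twist":0}]'
python3 -c "from h import *;st()"
python3 -m handwheel '[{"gripper":79,"travel":[0,0,0.003],"twist":0},{"gripper":79,"travel":[0,0,0.003],"twist":0},{"gripper":79,"travel":[0,0,0],"twist":0}]'
python3 -c "from h import *;st()"
```

```text
time_s: 4.98
ee_pos: [531.8, 71.0, 229.5]
ee_rot: [-180.0, 0.0, -154.6]
force: [-0.7, -0.1, -0.1]
gripper_width: 71.9
t 4.98 holder xy -74.6 -6.7 tip z 38.5 yaw-rel 359.89 rp [-180.    0.] F(h) -0.7 0.2 -0.1 w 71.9
time_s: 5.23
ee_pos: [531.7, 71.3, 223.7]
ee_rot: [179.9, -0.0, -154.6]
force: [-2.2, 1.2, 5.4]
gripper_width: 72.0
t 5.23 holder xy -74.5 -6.5 tip z 32.7 yaw-rel 359.87 rp [179.9  -0. ] F(h) -1.4 2.0 5.4 w 72.0
time_s: 5.48
ee_pos: [531.7, 71.5, 218.1]
ee_rot: [179.9, 0.0, -154.7]
force: [-1.9, 3.3, 8.1]
gripper_width: 72.1
t 5.48 holder xy -74.3 -6.3 tip z 27.1 yaw-rel 359.85 rp [179.9   0. ] F(h) -0.3 3.8 8.1 w 72.1
```

```bash
python3 -m handwheel '[{"gripper":79,"travel":[0,0,0.0032],"twist":0},{"gripper":79,"travel":[0,0,0],"twist":0},{"gripper":79,"travel":[-0.002,0,0],"twist":0},{"gripper":79,"travel":[-0.003,0,0],"twist":0}]'
python3 - <<'E'
from h import *
st()
f=snap('side')
cv2.imwrite('pics/press.png',cv2.resize(f['frame'][190:285,205:320,::-1],None,fx=6,fy=6,interpolation=cv2.INTER_CUBIC))
E
```

```text
time_s: 5.82
ee_pos: [535.0, 73.0, 214.8]
ee_rot: [179.9, -0.3, -154.5]
force: [-5.2, -2.2, 8.0]
gripper_width: 72.3
t 5.82 holder xy -70.8 -6.3 tip z 23.8 yaw-rel 359.97 rp [179.9  -0.3] F(h) -5.6 0.2 8.0 w 72.3
```

View pics/press.png

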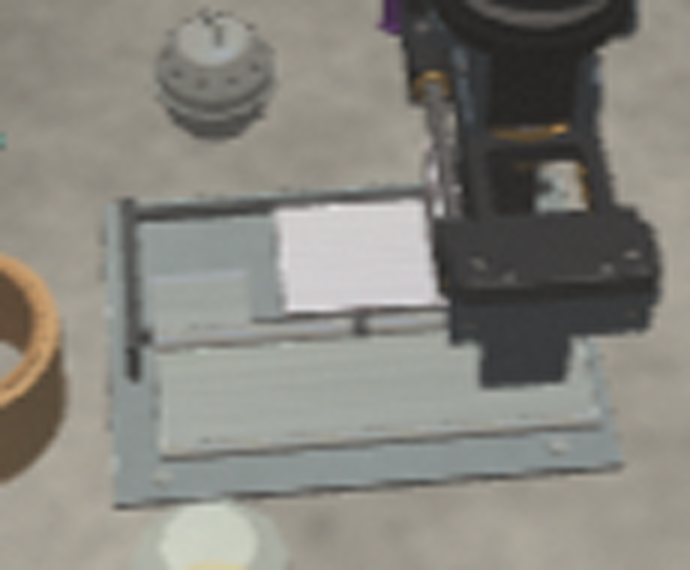

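The bar's top is level and the jaw blade is visibly raised at (200,290). The finger is at the tab, so I start pushing slowly.

```bash
python3 -m handwheel '[{"gripper":79,"travel":[-0.004,0,0],"twist":0},{"gripper":79,"travel":[-0.004,0,0],"twist":0},{"gripper":79,"travel":[-0.004,0,0],"twist":0},{"gripper":79,"travel":[-0.004,0,0],"twist":0}]'
python3 -c "from h import *;st()"
python3 -m handwheel '[{"gripper":79,"travel":[-0.004,0,0],"twist":0},{"gripper":79,"travel":[-0.004,0,0],"twist":0},{"gripper":79,"travel":[-0.004,0,0],"twist":0},{"gripper":79,"travel":[-0.004,0,0],"twist":0}]'
python3 -c "
from h import *;st()
f=snap('side')
cv2.imwrite('pics/push.png',cv2.resize(f['frame'][190:285,205:320,::-1],None,fx=6,fy=6,interpolation=cv2.INTER_CUBIC))"
```

```text
time_s: 6.2
ee_pos: [549.2, 79.3, 214.8]
ee_rot: [180.0, -0.4, -154.5]
force: [-6.4, -3.1, 9.7]
gripper_width: 72.2
t 6.20 holder xy -55.3 -6.7 tip z 23.8 yaw-rel 359.96 rp [180.   -0.4] F(h) -7.1 -0.0 9.7 w 72.2
time_s: 6.53
ee_pos: [563.7, 86.2, 214.8]
ee_rot: [180.0, -0.4, -154.6]
force: [-6.2, -3.5, 8.7]
gripper_width: 72.2
t 6.53 holder xy -39.2 -6.8 tip z 23.8 yaw-rel 359.96 rp [180.   -0.4] F(h) -7.1 -0.5 8.7 w 72.2
```

View pics/push.png

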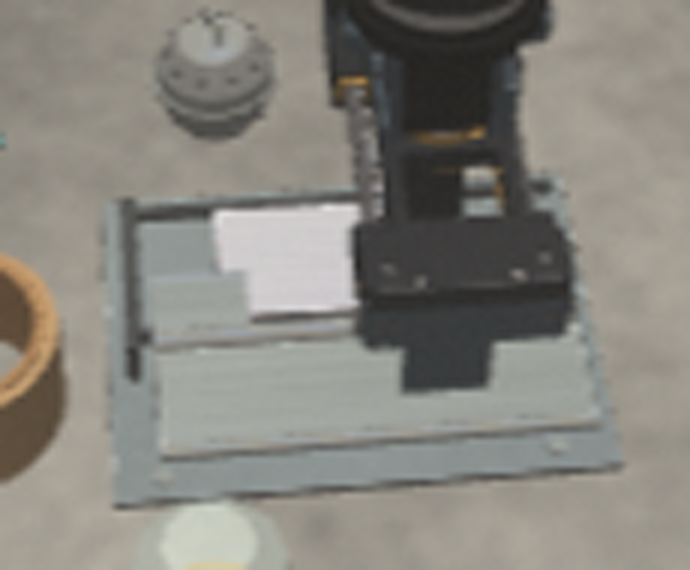

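The plate's leading edge at (215,240) has slid under the raised jaw at (245,290) and sits square. About 33 mm remain to the stop.

```bash
python3 -m handwheel '[{"gripper":79,"travel":[-0.005,0,0],"twist":0},{"gripper":79,"travel":[-0.005,0,0],"twist":0},{"gripper":79,"travel":[-0.005,0,0],"twist":0},{"gripper":79,"travel":[-0.005,0,0],"twist":0},{"gripper":79,"travel":[-0.005,0,0],"twist":0}]'
python3 -c "from h import *;st()"
python3 -m handwheel '[{"gripper":79,"travel":[-0.002,0,0],"twist":0},{"gripper":79,"travel":[-0.002,0,0],"twist":0}]'
python3 -c "from h import *;st()"
python3 -m handwheel '[{"gripper":79,"travel":[-0.0015,0,0],"twist":0},{"gripper":79,"travel":[0,0,0],"twist":0}]'
python3 -c "from h import *;st()"
```

```text
time_s: 7.0
ee_pos: [586.4, 96.9, 214.8]
ee_rot: [180.0, -0.4, -154.5]
force: [-6.5, -3.6, 7.9]
gripper_width: 71.8
t 7.00 holder xy -14.1 -6.8 tip z 23.8 yaw-rel 359.96 rp [180.   -0.4] F(h) -7.4 -0.4 7.9 w 71.8
time_s: 7.17
ee_pos: [590.0, 98.6, 214.8]
ee_rot: [180.0, -0.4, -154.5]
force: [-7.6, -3.9, 9.3]
gripper_width: 71.8
t 7.17 holder xy -10.1 -6.9 tip z 23.8 yaw-rel 359.96 rp [180.   -0.4] F(h) -8.5 -0.3 9.3 w 71.8
time_s: 7.33
ee_pos: [591.6, 99.3, 214.9]
ee_rot: [180.0, -0.3, -154.5]
force: [-5.8, -2.7, 7.9]
gripper_width: 71.8
t 7.33 holder xy -8.4 -6.9 tip z 23.9 yaw-rel 359.96 rp [180.   -0.3] F(h) -6.3 0.1 7.9 w 71.8
```

```bash
for i in 1 ; do
python3 -m handwheel '[{"gripper":79,"travel":[-0.0015,0,0],"twist":0},{"gripper":79,"travel":[0,0,0],"twist":0}]' >/dev/null
python3 -c "from h import *;st()"
python3 -m handwheel '[{"gripper":79,"travel":[-0.0015,0,0],"twist":0},{"gripper":79,"travel":[0,0,0],"twist":0}]' >/dev/null
python3 -c "
from h import *;st()
f=snap('side')
cv2.imwrite('pics/near.png',cv2.resize(f['frame'][190:285,205:320,::-1],None,fx=6,fy=6,interpolation=cv2.INTER_CUBIC))"
done
```

```text
t 7.50 holder xy -7.0 -6.9 tip z 23.8 yaw-rel 359.96 rp [180.   -0.3] F(h) -6.1 -0.1 8.1 w 71.8
t 7.67 holder xy -5.8 -6.9 tip z 23.8 yaw-rel 359.94 rp [180.   -0.4] F(h) -8.9 0.1 8.6 w 72.5
```

View pics/near.png

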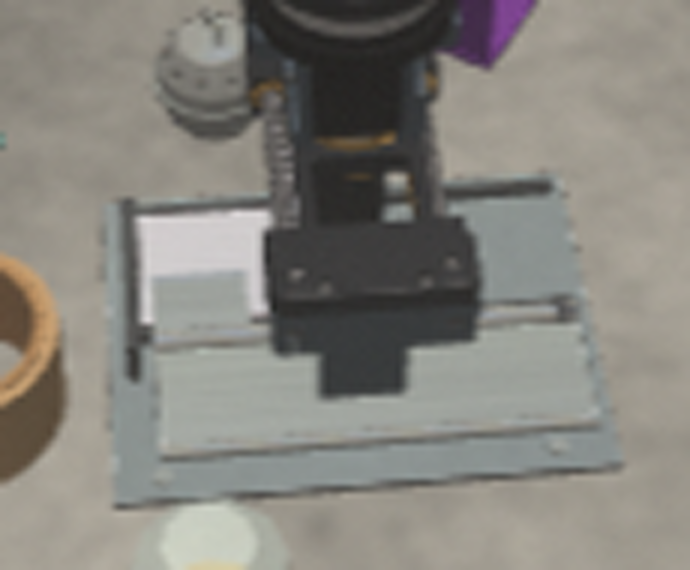

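The plate's leading edge at (138,250) is now at the stop bar's face, and the push force has begun to rise. I push a little further to confirm contact.

```bash
python3 -m handwheel '[{"gripper":79,"travel":[-0.0015,0,0],"twist":0},{"gripper":79,"travel":[0,0,0],"twist":0}]' >/dev/null
python3 -c "from h import *;st()"
python3 -m handwheel '[{"gripper":79,"travel":[-0.001,0,0],"twist":0},{"gripper":79,"travel":[0,0,0],"twist":0}]' >/dev/null
python3 -c "from h import *;st()"
```

```text
t 7.88 holder xy -5.2 -6.9 tip z 23.9 yaw-rel 359.93 rp [179.9  -0.6] F(h) -10.6 -1.8 11.9 w 71.9
t 8.05 holder xy -4.8 -7.0 tip z 23.9 yaw-rel 359.92 rp [179.9  -0.7] F(h) -13.0 -1.3 13.2 w 71.9
```

Stop contact is confirmed: force rises and motion stalls. I back off along -x now, with the bar still held, so the plate isn't tipped.

```bash
python3 -m handwheel '[{"gripper":79,"travel":[0.002,0,0],"twist":0},{"gripper":79,"travel":[0.001,0,0],"twist":0},{"gripper":79,"travel":[0.003,0,0],"twist":0},{"gripper":79,"travel":[0.003,0,0],"twist":0},{"gripper":79,"travel":[0,0,0],"twist":0}]' >/dev/null
python3 -c "
from h import *;st()
f=snap('side')
cv2.imwrite('pics/back.png',cv2.resize(f['frame'][190:285,205:320,::-1],None,fx=6,fy=6,interpolation=cv2.INTER_CUBIC))"
```

```text
t 8.47 holder xy -9.1 -7.0 tip z 25.5 yaw-rel 359.83 rp [-180.     0.4] F(h) 2.2 1.5 7.0 w 71.9
```

View pics/back.png

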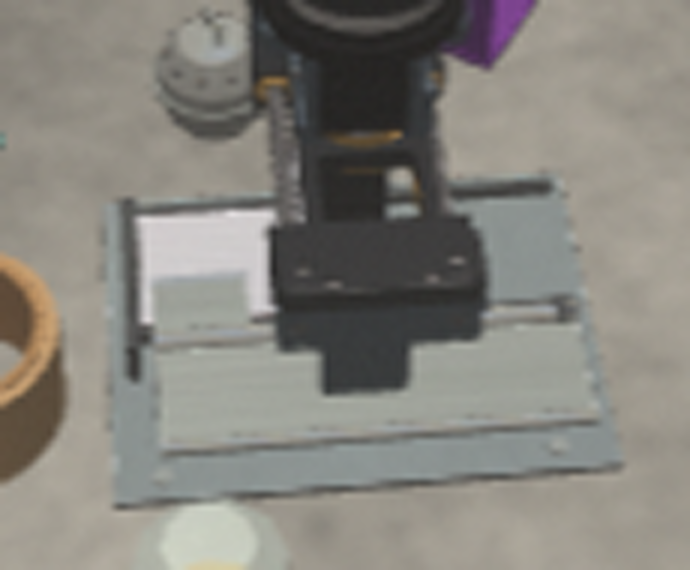

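The plate stays against the stop at (138,250) and the finger is about 4 mm clear. I retreat a bit more, then lift slowly so the clip closes, then rise.

```bash
python3 -m handwheel '[{"gripper":79,"travel":[0.003,0,0],"twist":0},{"gripper":79,"travel":[0.003,0,0],"twist":0},{"gripper":79,"travel":[0,0,-0.003],"twist":0},{"gripper":79,"travel":[0,0,-0.003],"twist":0},{"gripper":79,"travel":[0,0,-0.003],"twist":0}]' >/dev/null
python3 -c "from h import *;st()"
python3 -m handwheel '[{"gripper":79,"travel":[0,0,-0.004],"twist":0},{"gripper":79,"travel":[0,0,-0.006],"twist":0},{"gripper":79,"travel":[0,0,-0.01],"twist":0},{"gripper":79,"travel":[0,0,-0.02],"twist":0},{"gripper":79,"travel":[0,0,-0.02],"twist":0}]' >/dev/null
python3 -m handwheel '[{"gripper":79,"travel":[0,0,-0.03],"twist":0},{"gripper":79,"travel":[0,0,-0.03],"twist":0},{"gripper":79,"travel":[0.03,0,-0.03],"twist":0},{"gripper":79,"travel":[0.03,0,-0.03],"twist":0},{"gripper":79,"travel":[0.03,0,-0.03],"twist":0}]' >/dev/null
python3 -m handwheel '[{"gripper":79,"travel":[0.035,0,0],"twist":0},{"gripper":79,"travel":[0.035,0,0],"twist":0},{"gripper":79,"travel":[0.035,0,0],"twist":0},{"gripper":79,"travel":[0,0,0],"twist":0}]' >/dev/null
python3 - <<'E'
from h import *
np.set_printoptions(precision=1,suppress=True)
st();q=np.load('q.npy');c,n=np.cos(q[2]),np.sin(q[2])
a=[];F={}
for k,(x0,y0,x1,y1) in {'top':(185,150,300,250),'side':(200,190,315,290)}.items():
    f=F[k]=snap(k);a.append(cv2.resize(f['frame'][y0:y1,x0:x1,::-1],(400,348),interpolation=cv2.INTER_CUBIC))
cv2.imwrite('pics/end.png',np.hstack(a))
for nme,z in [('plate_edge',7.5),('jaw',10),('stop',7.5)]:
    for k in F:
        for r in env.pinpoint(k,nme)[:3]:
            p=atz(F[k],r['uv'],z)[:2]-q[:2];print(nme,k,np.array([c*p[0]+n*p[1],-n*p[0]+c*p[1]]),round(r['confidence'],2))
E
```

```text
t 8.93 holder xy -16.3 -7.1 tip z 33.1 yaw-rel 359.91 rp [-1.8e+02  1.0e-01] F(h) -0.2 -0.3 -0.7 w 72.2
t 10.10 holder xy -215.4 -5.4 tip z 241.4 yaw-rel 359.82 rp [180.   -0.2] F(h) 0.3 0.9 -0.9 w 72.2
plate_edge top [ 74.7 -54.2] 0.8
plate_edge top [-328.6 -471.4] 0.7
plate_edge top [ 158.6 -174.6] 0.6
plate_edge side [ 76.3 -43.7] 0.92
plate_edge side [-102.2 -238.3] 0.83
plate_edge side [ 150.9 -153.3] 0.64
jaw top [ 54.4 -30.2] 0.67
jaw side [ 51.6 -31.8] 0.82
stop top [ 78.1 -46.7] 0.7
stop side [ 78.2 -46.2] 0.65
stop side [ 50.5 -38.7] 0.6
```

View pics/end.png

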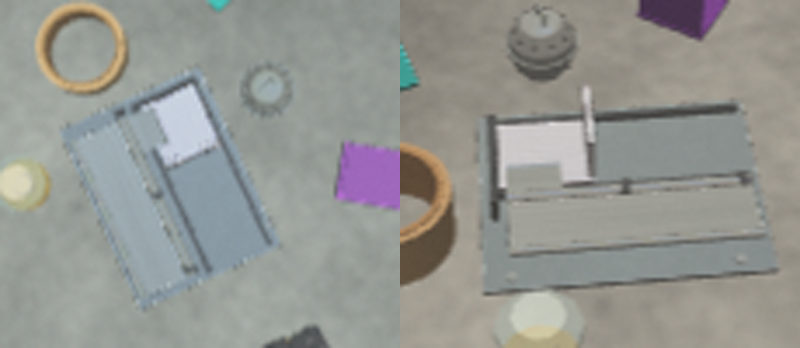

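Run:
```python
from h import *
from scipy.ndimage import map_coordinates
np.set_printoptions(precision=0,suppress=True,linewidth=200)
q=np.load('q.npy');c,n=np.cos(q[2]),np.sin(q[2])
xs=np.arange(60,94,2.)
F={k:snap(k) for k in('top','side')}
def prof(g,f,off,y):
    uv=np.array([proj(f,[q[0]+c*x-n*y,q[1]+n*x+c*y,10]) for x in xs])-off
    return map_coordinates(g.astype(float),[uv[:,1],uv[:,0]],order=1)
print(xs)
for y in(-75,-65,-55,-45):
    print(y,'top',prof(F['top']['frame'].mean(2),F['top'],[0,0],y))
    print(y,'side',prof(F['side']['frame'].mean(2),F['side'],[0,0],y))
    for p in('near','back'):
        im=cv2.imread('pics/%s.png'%p).mean(2);im=cv2.resize(im,(115,95),interpolation=cv2.INTER_AREA)
        print(y,p,prof(im,F['side'],[205,190],y))
```

```text
[60. 62. 64. 66. 68. 70. 72. 74. 76. 78. 80. 82. 84. 86. 88. 90. 92.]
-75 top [210. 210. 211. 211. 211. 210. 210. 210. 206. 195. 156. 108. 105. 111. 129. 148. 152.]
-75 side [201. 201. 201. 200. 201. 201. 201. 201. 203. 188. 154. 115.  86. 102. 123. 140. 145.]
-75 near [202. 202. 202. 202. 202. 202. 203. 205. 206. 192. 158. 120.  91. 104. 125. 142. 147.]
-75 back [203. 202. 202. 202. 202. 202. 203. 205. 206. 191. 157. 119.  90. 103. 125. 142. 148.]
-65 top [210. 210. 210. 210. 210. 211. 211. 212. 206. 189. 156. 115. 103. 113. 132. 151. 161.]
-65 side [202. 202. 201. 202. 202. 202. 202. 201. 202. 178. 140. 102.  87.  99. 120. 139. 146.]
-65 near [206. 206. 206. 206. 206. 206. 206. 206. 204. 180. 143. 105.  89. 101. 121. 140. 148.]
-65 back [206. 205. 205. 205. 205. 206. 206. 206. 205. 180. 143. 104.  89. 101. 121. 140. 148.]
-55 top [210. 210. 210. 210. 211. 210. 210. 210. 201. 179. 148. 108.  96. 116. 135. 153. 161.]
-55 side [202. 202. 202. 202. 202. 202. 202. 202. 202. 178. 136.  91.  86. 103. 125. 143. 149.]
-55 near [205. 205. 205. 206. 206. 206. 206. 206. 205. 180. 139.  95.  88. 105. 128. 146. 152.]
-55 back [205. 205. 205. 205. 205. 205. 205. 206. 204. 179. 138.  93.  88. 105. 127. 145. 150.]
-45 top [210. 210. 209. 210. 211. 210. 210. 208. 203. 175. 141. 112.  99. 118. 136. 147. 153.]
-45 side [201. 201. 202. 201. 201. 200. 200. 201. 202. 185. 143.  95.  87. 100. 122. 141. 149.]
-45 near [187. 188. 187. 187. 187. 187. 186. 190. 195. 182. 145.  99.  89. 101. 124. 145. 151.]
-45 back [196. 194. 192. 192. 192. 192. 193. 197. 199. 184. 145.  99.  89. 102. 124. 144. 151.]
```

The white-to-dark edge sits at holder x ≈ 80 in both cameras and hasn't moved since the stop contact, with no gap showing. I hand in.

```bash
python3 -c "
from workcell import env
print(env.job_done())"
```

```text
the job is handed in; nothing more can be done
None
```

The plate is loaded and the job is handed in, at about 10 s on the robot's clock. I held the thumb bar level with one fingertip (tip at 24 mm, about 8–10 N). With the other I pushed the bare plate by its tab under the raised jaw until it met the end stop. I then backed off with the bar still held, lifted slowly so the clip closed on the plate, and moved clear.

**Checks that agreed:**
- **Plate home:** the brightness profiles put the plate's leading edge at holder x ≈ 80 mm in both cameras. The side profiles match those taken at the stop before and after backing off.
- **Robot clear:** forces were near zero after the retreat.
- **Bystanders:** the tape, knob, infuser and purple look-alike look unmoved in the final crop. The trivet, ball and carton were outside it and I did not check them again.

**Checks that disagreed or were not made:**
- **Network readings:** the trained network placed the plate edge at 75–76 mm and the stop at 78 mm. I took that as network error, because the profiles show no gap.
- **Final push:** the wrist force rose to about 13 N along the push and 13 N vertically. I backed off at once in case the plate began to tip; none showed in the pictures.
- **Clip angle:** I judged the clip closed on the plate from the picture and did not measure its angle.

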